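Walk the storage tin onto its mat

TASK

The full storage tin counts as too heavy to lift: walk it onto its blue mat in two swings, without ever lifting it clear of the worktop. Tip it up onto the bottom edge of its black-striped end, swing the raised plain end round (with the black-striped end staying where it is) until it is over the mat, and set it down flat; then tip it onto the plain end, swing the raised black-striped end onto the mat and set it down. Leave the tin standing upright, lying along the mat and fully on it, and leave the bottle, jar and bowl alone.

Things in the scene. Friction and masses are not known exactly. Their poses are not given: they have to be found in the camera images.
- tin: Slim upright storage tin, a plain smooth block 58 mm thick (its x), 150 mm long (y), 190 mm tall (z), about 0.8 kg, centre of mass near half height; white with a steel band, the top 32 mm an orange lid. A 24 mm black bar across the top and a black stripe down the face mark its +y end. Origin: centre of the underside. Can be pinched from above across its 58 mm thickness anywhere along the top.
- black_end (a point): Middle of the tin's bottom edge at the end with the black stripe, 75 mm from the tin's origin along its +y; turns with the tin
- plain_end (a point): Middle of the tin's bottom edge at the plain white end, 75 mm from the tin's origin along its -y; turns with the tin
- mat: Fixed flat blue mat, under 1 mm thick (no step), 96 mm (its x) by 186 mm (y); origin: its centre. The tin belongs along it, black-striped end toward +y. It starts beside it on the -x side, parallel within 0.06 rad, about 77 mm off in x and 21 mm toward -y, so one swing of some 0.5 rad about each end (anticlockwise from above about the black end, then clockwise about the plain end) does it.
- oil_bottle: Bystander: amber bottle, 62 mm diameter, 190 mm tall; origin at centre of underside
- jar: Bystander: white jar with red cap, 84 mm diameter, 120 mm tall; origin at centre of underside
- dish: Bystander: blue bowl, 100 mm diameter, 45 mm tall, beyond the mat; origin at centre of underside

How it is judged (in metres and radians):
On the way, in this order (a step that is already met when the one before it is completed fails the run):
1. the tin is tipped onto the bottom edge of its black-striped end, which has stayed in place (within 25 mm); the plain end is raised at least 10 mm (height (world z) of plain_end above 0.01 m and height (world z) of black_end below 0.009 m and distance of black_end from where it was at the start of the episode below 0.025 m), for 0.1 s.
2. the plain end, still raised (4 mm or more), has swung over the mat while the black-striped end stayed in place (within 25 mm) (height (world z) of plain_end above 0.004 m and height (world z) of black_end below 0.009 m and distance of black_end from where it was at the start of the episode below 0.025 m and x of plain_end in the frame of mat between -0.022 and 0.022 m and y of plain_end in the frame of mat between -0.095 and -0.055 m), for 0.1 s.
3. the tin is set down flat with the plain end on the mat and the black-striped end still in place (within 25 mm) (angle between tin's own z axis and vertical below 0.02 rad and height (world z) of tin below 0.004 m and distance of black_end from where it was at the start of the episode below 0.025 m and x of plain_end in the frame of mat between -0.022 and 0.022 m and y of plain_end in the frame of mat between -0.095 and -0.055 m), for 0.2 s.
4. the tin is tipped onto the bottom edge of its plain end, which is on the mat; the black-striped end is raised at least 10 mm (height (world z) of black_end above 0.01 m and height (world z) of plain_end below 0.009 m and x of plain_end in the frame of mat between -0.022 and 0.022 m and y of plain_end in the frame of mat between -0.095 and -0.055 m), for 0.1 s.
5. the black-striped end, still raised (4 mm or more), has swung over the mat (height (world z) of black_end above 0.004 m and height (world z) of plain_end below 0.009 m and x of plain_end in the frame of mat between -0.022 and 0.022 m and y of plain_end in the frame of mat between -0.095 and -0.055 m and x of black_end in the frame of mat between -0.022 and 0.022 m and y of black_end in the frame of mat between 0.055 and 0.095 m), for 0.1 s.
At the end, for the whole second after the job is handed in: The tin stands upright (within 0.03 rad) and at rest on the worktop, both its ends over the mat: each end's middle within 22 mm of the mat's long centre line and 55 to 95 mm from the mat's centre along it, the black-striped end toward the mat's +y. The gripper has let go (angle between tin's own z axis and vertical below 0.03 rad and height (world z) of tin below 0.004 m and x of plain_end in the frame of mat between -0.022 and 0.022 m and y of plain_end in the frame of mat between -0.095 and -0.055 m and x of black_end in the frame of mat between -0.022 and 0.022 m and y of black_end in the frame of mat between 0.055 and 0.095 m and linear speed of tin below 0.01 m/s and angular speed of tin below 0.05 rad/s); the robot touches nothing.
It fails at once if the tin is lifted clear: both ends more than 12 mm above the worktop (height (world z) of each of black_end, plain_end above 0.012 m).
It fails at once if the tin is toppled (tilted more than 0.6 rad) (angle between tin's own z axis and vertical above 0.6 rad).
It fails at once if the bottle, jar or bowl is moved more than 25 mm (distance of any of oil_bottle, jar, dish from where it was at the start of the episode above 0.025 m).
It also fails if it takes over 51 s, if anything falls off the work surface, if the arm or the gripper's body presses on something with over 40 N, if the wrist force passes 120 N, or if a joint passes its speed limit or range.

ROBOT

A 6-joint arm with a two-finger parallel gripper is mounted at the origin on the work surface. World frame = base frame: x ahead of the robot, y to its left, z up, the work surface at z = 0. Lengths are in mm, angles in degrees, forces in N, time in s.
With the tool pointing down it reaches from about 225 to 725 mm from the base axis. Payload 3.1 kg.
Tool frame: the origin (TCP) lies midway between the tips of the shut fingers; the grasp point (between the pads) lies 19 mm behind it; z points along the fingers, y is the line along which they close (so a half turn about z gives the same grasp; the last joint's range is limited). The gripper opens to 85 mm and grips with 20 to 120 N. Pads are 22 mm wide; open, the fingers measure 114 mm over their backs; the gripper's body (76 mm by 85 mm) begins 54 mm behind the grasp point. The pads swing forward as they close: fully open they stand 13 mm farther back than shut.
Start: joints at [65.042, 2.75, 5.684, 92.934, 0, 82.678], TCP at [159.063, 500.316, 231.312] pointing down, gripper open.
Joint ranges: [-166.93, 166.93], [-56.73, 111.36], [-69.38, 81.34], [-121.58, 131.49], [-85.45, 84.26], [-180, 180]. Speed limits (degrees/s): [159.86, 159.86, 180, 180, 180, 180].

INTERFACE

Orientations are given as a 3x3 rotation matrix whose columns are the frame's x, y, z axes.
In Python, from bench import robot gives the robot as it stands.
- The arm moves only by the tool move_arm, never from a script. Its arguments are lists of equal length, an entry for each row: "xyz": the shift along the tool's x, y, z scaled (see below), a list of three; "rot": the turn, a rotation vector about the tool's x, y, z scaled (see below), a list of three; "jaw": the opening, from 0 (shut) to 1 (fully open). A call has 1 to 12 rows; each row is the pose to reach, as a shift and turn from the pose commanded when the call began, along the tool's axes at that moment; what a row does not reach only later rows make up. The controller multiplies each number of a shift by 120 mm and each number of a turn by 90 degrees. A row lasts 1/8 s, in which the tool goes at most 62.5 mm and 10.7 degrees, less where a joint would pass 70% of its speed; a pose out of reach is approached as far as the arm can. A call with a number of a shift or a turn outside -1 to 1 is refused whole. A call with a gripper value outside its range is refused whole. The fingers move at their own pace and stop on an object; the grip force is fixed at half the most. Time passes only in rows, so rows that repeat a pose let the fingers close. It gives the time, the measured TCP pose, the force, the opening and the grip force at its end, in the units of the state.
- robot.read_state(): the state, without advancing time (a new reading comes with each control period).
- robot.grab_frame(name): name is "scene" or "top"; returns the picture (400x640x3 uint8, red, green, blue); there is no depth.
- robot.calibration(name): a dict with "fx", "fy", "cx", "cy" (pixels), "R" (3x3) and "t" (3): a world point X has camera coordinates R X + t. Camera axes: x right, y down, z forward; pixel columns grow to the right and rows downward; lengths in mm; the calibration is good to about 2 mm. A picture is of the moment at which its call begins. calibration takes no time and is no camera call.
- robot.finish_job(): hands the job in; it is judged then, once.
The state is a dict: "time": time; "joint_pos": joint angles; "qd": joint speeds; "joint_efforts": joint torques, N m; "ee_pos": TCP position; "tcp_rot": TCP orientation; "ft_force": force on the tool from outside, world axes, zero at the start; "torque": the same for the moment, N m; "gripper_width": finger opening in mm; "gripper_force": force on a finger pad.
Only numpy, scipy, OpenCV 4.12 (cv2) and the standard library are available. Lean on these libraries where they do the work, as an engineer would, in place of code of your own. Each camera call takes 0.05 s, during which the arm holds its last target. There are 200 camera calls.

## Working session

There is one attempt and no reset: what is moved stays moved. The work goes in short steps, Python scripts to look and compute and a tool call to move; the robot and the scene stay as the last step left them, time stands still between calls to the robot, and variables do not carry over. Pictures are saved under pics/ and viewed, at most 10 in all, crops included, and the job is handed in when it is done.

Besides the shell and the picture viewer there is one more tool, called after ">>>" by a JSON object that holds its "method" and its "body", one argument or row to a line. move_arm: Moves the arm, as the interface text tells. Its arguments: {"type":"object","properties":{"xyz":{"type":"array"},"rot":{"type":"array"},"jaw":{"type":"array"}},"required":["xyz","rot","jaw"]}

```bash
mkdir -p pics
python3 - <<'E'
from bench import robot
import cv2,numpy as np
for n in("scene","top"):
    cv2.imwrite(f"pics/{n}0.png",robot.grab_frame(n)[:,:,::-1])
    c=robot.calibration(n);print(n,{k:np.round(v,3).tolist() for k,v in c.items()}, (-np.array(c["R"]).T@c["t"]).round())
s=robot.read_state();print(s["time"],s["ee_pos"],np.round(s["tcp_rot"],3),s["gripper_width"])
E
```

```text
scene {'fx': 437.003, 'fy': 437.003, 'cx': 311.508, 'cy': 196.161, 'R': [[0.806, 0.592, -0.007], [0.501, -0.687, -0.527], [-0.317, 0.422, -0.85]], 't': [-507.355, -244.164, 1204.148]} [ 913. -375.  891.]
top {'fx': 475.111, 'fy': 475.111, 'cx': 309.476, 'cy': 203.107, 'R': [[-0.021, -1.0, -0.015], [-0.995, 0.022, -0.097], [0.098, 0.013, -0.995]], 't': [62.421, 590.956, 998.641]} [ 492.   37. 1052.]
0.1 [158.81738807 499.81038058 230.22362825] [[-0.953  0.303 -0.001]
 [ 0.303  0.953 -0.002]
 [ 0.    -0.002 -1.   ]] 85.24177316693803
```

View pics/top0.png

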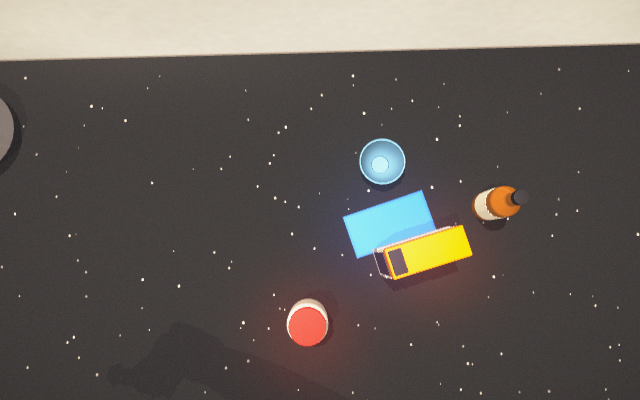

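View pics/scene0.png

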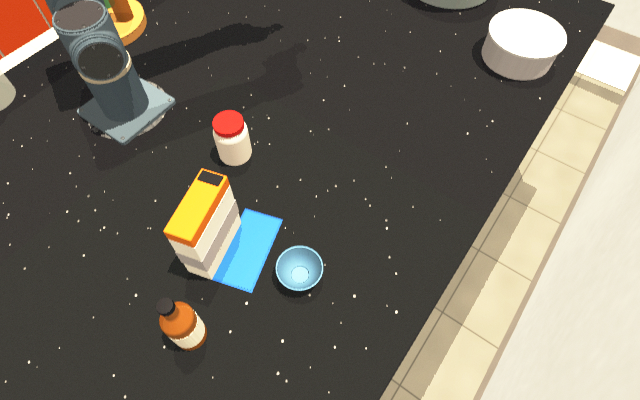

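The top view shows the yellow tin lid, about (384,248)–(472,256), with its black bar at the left (398,262). The blue mat spans (343,217)–(436,230), the bowl is at (382,161), the bottle at (495,203) and the jar at (308,322).

```bash
cat > h.py <<'E'
from bench import robot
import cv2,numpy as np
def ray(n,uv,z):
    c=robot.calibration(n);R=np.array(c["R"]);o=-R.T@np.array(c["t"])
    d=R.T@np.array([(uv[0]-c["cx"])/c["fx"],(uv[1]-c["cy"])/c["fy"],1]);return (o+d*(z-o[2])/d[2])
def mask(hsv,lo,hi): 
    m=cv2.inRange(hsv,np.array(lo),np.array(hi));k,l,s,c=cv2.connectedComponentsWithStats(m)
    return (l==1+np.argmax(s[1:,4])).astype(np.uint8)
def quad(m):
    h=cv2.convexHull(cv2.findContours(m,0,1)[0][0])
    return h[:,0,:]
E
python3 - <<'E'
from h import *
for n in("top","scene"):
    im=cv2.imread(f"pics/{n}0.png");hsv=cv2.cvtColor(im,40)
    for nm,lo,hi,z in(("lid",(18,150,150),(32,255,255),190),("mat",(98,150,120),(112,255,255),0)):
        m=mask(hsv,lo,hi);h=cv2.findContours(m,0,1)[0][0];hh=cv2.convexHull(h)
        a=cv2.approxPolyDP(hh,4,True)[:,0]
        print(n,nm,m.sum(),a.tolist());print([ray(n,p,z)[:2].round(1).tolist() for p in a])
        r=cv2.minAreaRect(np.array([ray(n,p[0],z)[:2] for p in h],np.float32));print("rect",np.round(r[0],1),np.round(r[1],1),round(r[2],2))
for nm,uv,z in(("jar",(308,326),120),("bowl",(382,161),45),("bottlecap",(520,198),190)):print(nm,ray("top",uv,z).round())
E
```

```text
top lid 2279 [[462, 225], [471, 255], [394, 279], [385, 249]]
[[530.6, -227.0], [476.4, -240.3], [436.5, -100.8], [490.3, -86.7]]
rect [ 483.7 -163.6] [ 57.4 148.5] 16.16
top mat 1 [[420, 190]]
[[618.9, -196.2]]
rect [ 618.9 -196.2] [0. 0.] 0.0
scene lid 1772 [[226, 176], [190, 240], [164, 231], [201, 169]]
[[489.2, -87.8], [530.7, -228.4], [480.0, -243.2], [438.1, -104.4]]
rect [ 484.6 -166.1] [ 56.8 148. ] 16.01
scene mat 534 [[251, 292], [213, 280], [241, 224]]
[[618.1, -200.1], [534.8, -228.0], [493.4, -89.6]]
rect [ 531.3 -173.5] [ 78.1 166.6] 49.41
jar [346.  56. 120.]
bowl [ 678. -108.   45.]
bottlecap [ 577. -334.  190.]
```

```bash
cat >> h.py <<'E'
def mat(n,im):
    hsv=cv2.cvtColor(im,40);m=mask(hsv,(95,170,170),(110,255,255));h=cv2.findContours(m,0,1)[0][0]
    return m.sum(),cv2.approxPolyDP(cv2.convexHull(h),4,True)[:,0]
E
python3 - <<'E'
from h import *
for n in("top","scene"):
    im=cv2.imread(f"pics/{n}0.png");hsv=cv2.cvtColor(im,40)
    print([hsv[y,x].tolist() for x,y in ([(390,220),(360,240),(425,210)] if n=="top" else [(260,240),(240,270)])])
    s,a=mat(n,im);print(n,s,a.tolist(),[ray(n,p,0)[:2].round(1).tolist() for p in a])
E
```

```text
[[94, 112, 247], [94, 106, 247], [96, 127, 247]]Traceback (most recent call last):
  File "<stdin>", line 5, in <module>
  File "h.py", line 13, in mat
    hsv=cv2.cvtColor(im,40);m=mask(hsv,(95,170,170),(110,255,255));h=cv2.findContours(m,0,1)[0][0]
                              ~~~~^^^^^^^^^^^^^^^^^^^^^^^^^^^^^^^^
  File "h.py", line 8, in mask
    return (l==1+np.argmax(s[1:,4])).astype(np.uint8)
                 ~~~~~~~~~^^^^^^^^^
    return _wrapfunc(a, 'argmax', axis=axis, out=out, **kwds)
    return bound(*args, **kwds)
ValueError: attempt to get argmax of an empty sequence
```

```bash
sed -i 's/(95,170,170),(110,255,255)/(90,80,215),(115,255,255)/' h.py
python3 - <<'E'
from h import *
for n in("top","scene"):
    im=cv2.imread(f"pics/{n}0.png");hsv=cv2.cvtColor(im,40)
    if n=="scene":print([hsv[y,x].tolist() for x,y in [(260,240),(240,270),(230,280)]])
    s,a=mat(n,im);print(n,s,a.tolist(),[ray(n,p,0)[:2].round(1).tolist() for p in a])
E
```

```text
top 3485 [[421, 190], [435, 228], [357, 258], [343, 217]] [[618.8, -198.4], [533.8, -225.5], [471.5, -51.8], [562.4, -23.5]]
[[96, 141, 255], [96, 139, 255], [96, 138, 255]]
scene 3138 [[245, 208], [282, 220], [251, 292], [212, 279]] [[472.8, -51.7], [563.5, -25.5], [618.1, -200.1], [531.5, -227.6]]
```

The mat centre is about (545,-125) with yaw 17.3°. The tin is at (484,-165) with yaw 16.2°. I'll transit at the current height, which is above everything.

>>> {"method": "move_arm", "body": {
  "xyz": [
    [-1,-1,0],
    [-1,-1,0],
    [-1,-1,0]
  ],
  "rot": [
    [0,0,0],
    [0,0,0],
    [0,0,0]
  ],
  "jaw": [1,1,1]
}}

```text
time: 0.48
ee_pos: [237.4, 347.5, 230.7]
tcp_rot: [[-0.953, 0.303, -0.0], [0.303, 0.953, -0.001], [0.0, -0.001, -1.0]]
ft_force: [-0.0, 0.3, 0.1]
gripper_width: 85.5
gripper_force: 0.0
```

>>> {"method": "move_arm", "body": {
  "xyz": [
    [-1,-1,0],
    [-1,-1,0],
    [-1,-1,0]
  ],
  "rot": [
    [0,0,0],
    [0,0,0],
    [0,0,0]
  ],
  "jaw": [1,1,1]
}}

```text
time: 0.85
ee_pos: [315.5, 196.8, 230.9]
tcp_rot: [[-0.953, 0.304, -0.0], [0.304, 0.953, -0.0], [-0.0, -0.0, -1.0]]
ft_force: [1.2, -0.6, -0.6]
gripper_width: 85.1
gripper_force: 0.0
```

>>> {"method": "move_arm", "body": {
  "xyz": [
    [-1,-1,0],
    [-1,-1,0],
    [-1,-1,0]
  ],
  "rot": [
    [0,0,0],
    [0,0,0],
    [0,0,0]
  ],
  "jaw": [1,1,1]
}}

```text
time: 1.23
ee_pos: [393.5, 45.9, 230.8]
tcp_rot: [[-0.952, 0.305, -0.0], [0.305, 0.952, -0.0], [0.0, -0.0, -1.0]]
ft_force: [0.7, -0.5, 0.0]
gripper_width: 85.3
gripper_force: 0.0
```

>>> {"method": "move_arm", "body": {
  "xyz": [
    [-1,-1,0],
    [-1,-1,0],
    [-1,-1,0],
    [-1,-1,0]
  ],
  "rot": [
    [0,0,0.1],
    [0,0,0.2],
    [0,0,0.3],
    [0,0,0.3]
  ],
  "jaw": [1,1,1,1]
}}

```text
time: 1.72
ee_pos: [471.4, -105.1, 229.7]
tcp_rot: [[-0.708, 0.706, -0.002], [0.706, 0.708, 0.0], [0.002, -0.001, -1.0]]
ft_force: [0.2, 1.1, -0.1]
gripper_width: 85.4
gripper_force: 0.0
```

```bash
cat > p.py <<'E'
import numpy as np
from scipy.spatial.transform import Rotation as Ro
DONE=[((-1,-1,0),(0,0,0))]*3+[((-1,-1,0),(0,0,.3))]   # final row of every call so far
def cmd(done):
    p=np.array([159.063,500.316,231.312]);R=Ro.from_euler('z',162.364,degrees=True).as_matrix()@np.diag([1,-1,-1.])
    for s,t in done: p=p+R@(120*np.array(s));R=R@Ro.from_rotvec(np.radians(90*np.array(t))).as_matrix()
    return p,R
def to(p,R,P,Q): return (R.T@(P-p)/120).round(3).tolist(),np.round(Ro.from_matrix(R.T@Q).as_rotvec(degrees=True)/90,4).tolist()
def down(yaw): # tool y along yaw (tin x), tool down
    return Ro.from_euler('z',yaw+90,degrees=True).as_matrix()@np.diag([1,-1,-1.])
E
python3 - <<'E'
from p import *
p,R=cmd(DONE);print(p,R.round(3))
print(down(16.2).round(3))
for z in(231,145):print(to(p,R,np.array([496.7,-208,z]),down(16.2)))
E
```

```text
[ 471.0782432  -102.54923205  231.312     ] [[-0.712  0.703  0.   ]
 [ 0.703  0.712  0.   ]
 [ 0.     0.    -1.   ]]
[[-0.279  0.96   0.   ]
 [ 0.96   0.279  0.   ]
 [ 0.     0.    -1.   ]]
([-0.769, -0.475, 0.003], [0.0, 0.0, 0.324])
([-0.769, -0.475, 0.719], [0.0, 0.0, 0.324])
```

>>> {"method": "move_arm", "body": {
  "xyz": [
    [-0.4,-0.25,0],
    [-0.77,-0.475,0],
    [-0.77,-0.475,0],
    [-0.77,-0.475,0],
    [-0.77,-0.475,0]
  ],
  "rot": [
    [0,0,0.1],
    [0,0,0.2],
    [0,0,0.3],
    [0,0,0.324],
    [0,0,0.324]
  ],
  "jaw": [1,1,1,1,1]
}}

```text
time: 2.35
ee_pos: [496.4, -207.0, 231.1]
tcp_rot: [[-0.281, 0.96, -0.001], [0.96, 0.281, 0.001], [0.001, -0.001, -1.0]]
ft_force: [0.3, 0.1, 0.3]
gripper_width: 85.2
gripper_force: 0.0
```

Run:
```python
from h import *
ims=[robot.grab_frame(n) for n in("top","scene")]
cv2.imwrite("pics/a1.png",np.hstack([cv2.resize(ims[0][120:370,270:590],(400,312)),cv2.resize(ims[1][60:310,60:380],(400,312))])[:,:,::-1])
s=robot.read_state();print(s["ee_pos"])
```

```text
[ 496.59821819 -207.07936013  231.2730955 ]
```

View pics/a1.png

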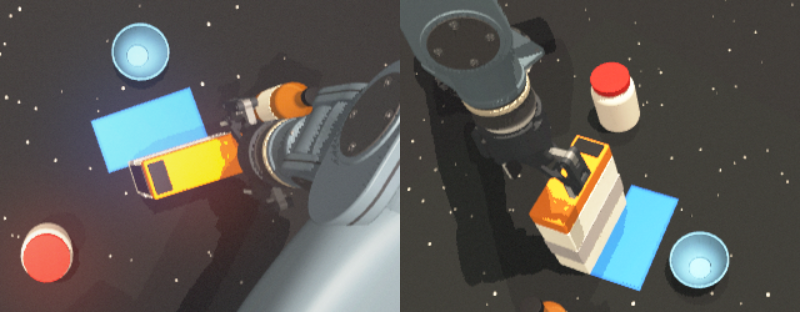

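The gripper is above the lid at the plain half, and the bottle is just beyond the far finger in the top view. I'll descend and close.

>>> {"method": "move_arm", "body": {
  "xyz": [
    [0,0,0.25],
    [0,0,0.5],
    [0,0,0.72],
    [0,0,0.72]
  ],
  "rot": [
    [0,0,0],
    [0,0,0],
    [0,0,0],
    [0,0,0]
  ],
  "jaw": [1,1,1,1]
}}

```text
time: 2.95
ee_pos: [494.9, -206.4, 142.3]
tcp_rot: [[-0.28, 0.96, -0.005], [0.96, 0.28, 0.003], [0.004, -0.004, -1.0]]
ft_force: [-0.3, -0.5, 0.4]
gripper_width: 85.6
gripper_force: 0.0
```

>>> {"method": "move_arm", "body": {
  "xyz": [
    [0,0,0],
    [0,0,0],
    [0,0,0],
    [0,0,0],
    [0,0,0],
    [0,0,0],
    [0,0,0],
    [0,0,0]
  ],
  "rot": [
    [0,0,0],
    [0,0,0],
    [0,0,0],
    [0,0,0],
    [0,0,0],
    [0,0,0],
    [0,0,0],
    [0,0,0]
  ],
  "jaw": [0.5,0,0,0,0,0,0,0]
}}

```text
time: 3.95
ee_pos: [497.5, -208.8, 147.1]
tcp_rot: [[-0.279, 0.96, 0.003], [0.96, 0.279, -0.002], [-0.003, 0.002, -1.0]]
ft_force: [-2.6, -0.6, 4.7]
gripper_width: 57.4
gripper_force: 66.5
```

```bash
cat >> p.py <<'E'
DONE+=[((-.77,-.475,0),(0,0,.324)),((0,0,.72),(0,0,0))]
def tip(p0,R0,P,yaw0,tilt,dyaw,dz=0):
    "tin held rigidly from pose p0,R0 (flat, yaw0): tilt about its x axis at P, then turn by dyaw about vertical at P"
    P=np.array([*P,0.]);a=np.radians(yaw0);ax=np.array([np.cos(a),np.sin(a),0])
    M=Ro.from_euler('z',dyaw,degrees=True).as_matrix()@Ro.from_rotvec(np.radians(tilt)*ax).as_matrix()
    return P+M@(p0-P)+[0,0,dz],M@R0
E
python3 - <<'E'
from p import *
p,R=cmd(DONE);print(p)
P=(463.3,-92.8)
for t in(-1.5,-3,-4.5,-6.5):print(t,to(p,R,*tip(p,R,P,16.2,t,0)))
q,Q=tip(p,R,P,16.2,-6.5,0)
for d in(4.7,9.4,14.2,18.9,23.6,28.3):print(d,to(q,Q,*tip(p,R,P,16.2,-6.5,d)))
E
```

```text
[ 496.78045549 -208.02982876  144.912     ]
-1.5 ([0.032, 0.0, -0.026], [0.0, -0.0167, 0.0])
-3 ([0.065, 0.0, -0.051], [0.0, -0.0333, -0.0])
-4.5 ([0.098, 0.0, -0.075], [0.0, -0.05, -0.0])
-6.5 ([0.143, 0.0, -0.105], [0.0, -0.0722, 0.0])
4.7 ([0.003, 0.07, -0.0], [-0.0059, -0.0, -0.0519])
9.4 ([0.011, 0.14, -0.001], [-0.0118, -0.0, -0.1038])
14.2 ([0.026, 0.21, -0.003], [-0.0179, -0.0, -0.1568])
18.9 ([0.046, 0.278, -0.005], [-0.0238, -0.0, -0.2087])
23.6 ([0.071, 0.343, -0.008], [-0.0297, -0.0, -0.2605])
28.3 ([0.102, 0.406, -0.012], [-0.0356, -0.0, -0.3124])
```

>>> {"method": "move_arm", "body": {
  "xyz": [
    [0.032,0,-0.026],
    [0.065,0,-0.051],
    [0.098,0,-0.075],
    [0.143,0,-0.105],
    [0.143,0,-0.105],
    [0.143,0,-0.105],
    [0.143,0,-0.105]
  ],
  "rot": [
    [0,-0.0167,0],
    [0,-0.0333,0],
    [0,-0.05,0],
    [0,-0.072,0],
    [0,-0.072,0],
    [0,-0.072,0],
    [0,-0.072,0]
  ],
  "jaw": [0,0,0,0,0,0,0]
}}

```text
time: 4.82
ee_pos: [493.0, -192.5, 159.2]
tcp_rot: [[-0.277, 0.96, 0.035], [0.954, 0.279, -0.111], [-0.116, 0.002, -0.993]]
ft_force: [0.1, -4.0, 6.7]
gripper_width: 57.8
gripper_force: 66.7
```

Run:
```python
from h import *
ims=[robot.grab_frame(n) for n in("top","scene")]
cv2.imwrite("pics/a2.png",np.hstack([cv2.resize(ims[0][170:310,330:510],(400,311),interpolation=2),cv2.resize(ims[1][150:306,140:340],(400,311),interpolation=2)])[:,:,::-1])
s=robot.read_state();print(s["ee_pos"],s["ft_force"],s["gripper_force"])
```

```text
[ 493.01460079 -192.5662006   159.1349862 ] [-0.85204577 -2.99186782  6.83290067] 66.66176922619343
```

View pics/a2.png

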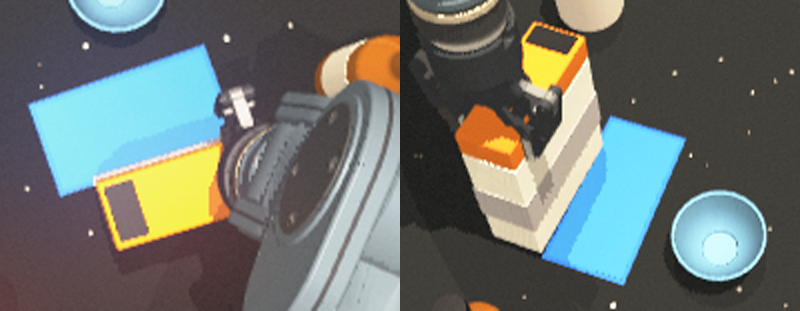

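The tin is tilted: the lid's black end moved about 11 px toward the left in the top view, and the tool followed the arc. Next is the swing.

>>> {"method": "move_arm", "body": {
  "xyz": [
    [0.003,0.07,0],
    [0.011,0.14,-0.001],
    [0.026,0.21,-0.003],
    [0.046,0.278,-0.005],
    [0.071,0.343,-0.008],
    [0.102,0.406,-0.012],
    [0.102,0.406,-0.012],
    [0.102,0.406,-0.012],
    [0.102,0.406,-0.012]
  ],
  "rot": [
    [-0.006,0,-0.052],
    [-0.012,0,-0.104],
    [-0.018,0,-0.157],
    [-0.024,0,-0.209],
    [-0.03,0,-0.26],
    [-0.0356,0,-0.3124],
    [-0.0356,0,-0.3124],
    [-0.0356,0,-0.3124],
    [-0.0356,0,-0.3124]
  ],
  "jaw": [0,0,0,0,0,0,0,0,0]
}}

```text
time: 6.05
ee_pos: [536.6, -166.0, 158.9]
tcp_rot: [[-0.696, 0.713, 0.083], [0.708, 0.701, -0.08], [-0.115, 0.003, -0.993]]
ft_force: [1.1, -1.6, 6.0]
gripper_width: 57.3
gripper_force: 66.8
```

```bash
cat >> p.py <<'E'
DONE+=[((.143,0,-.105),(0,-.072,0)),((.102,.406,-.012),(-.0356,0,-.3124))]
E
python3 - <<'E'
from h import *; from p import *
n="scene";im=robot.grab_frame("top");im2=robot.grab_frame(n)
cv2.imwrite("pics/a3.png",np.hstack([cv2.resize(im[170:310,330:510],(400,311),interpolation=2),cv2.resize(im2[150:306,140:340],(400,311),interpolation=2)])[:,:,::-1])
cv2.imwrite("pics/f3t.png",im[:,:,::-1]);cv2.imwrite("pics/f3s.png",im2[:,:,::-1])
s=robot.read_state();print(s["ee_pos"],cmd(DONE)[0],s["ft_force"])
p0,R0=cmd(DONE[:6]);p,R=cmd(DONE)
for t in(-5,-3,-1.5,0,.0):print(t,to(p,R,*tip(p0,R0,(463.3,-92.8),16.2,t,28.3)))
E
```

```text
[ 536.61195398 -166.04690727  158.8666298 ] [ 535.33717634 -166.12108808  157.56143814] [ 0.82935249 -1.65930983  5.64349137]
-5 ([-0.032, 0.0, 0.027], [0.0001, 0.0165, -0.0])
-3 ([-0.072, 0.0, 0.063], [0.0001, 0.0387, -0.0])
-1.5 ([-0.102, 0.0, 0.092], [0.0001, 0.0554, -0.0])
0 ([-0.131, 0.0, 0.121], [0.0001, 0.072, -0.0])
0.0 ([-0.131, 0.0, 0.121], [0.0001, 0.072, -0.0])
```

View pics/a3.png

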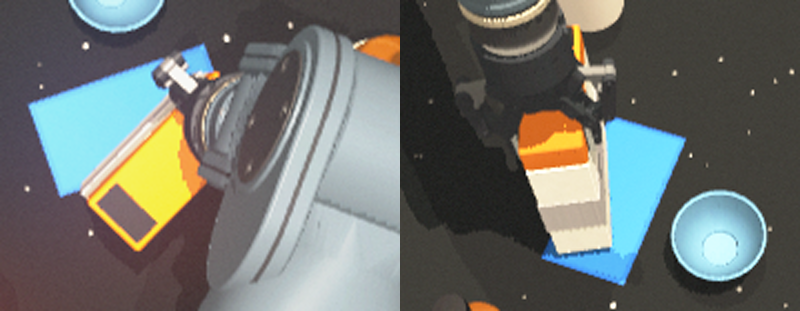

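The plain end is raised over the mat; in the scene view its bottom edge runs from about (218.5,276.5) to (245.5,273.5). I'll check that in the mat frame.

```bash
cat >> p.py <<'E'
def inmat(w): a=np.radians(17.3);d=np.array(w[:2])-[545.3,-125.5];return np.round([d@[np.cos(a),np.sin(a)],d@[-np.sin(a),np.cos(a)]],1)
E
python3 - <<'E'
from h import *; from p import *
w=[ray("scene",u,17) for u in((218.5,276.5),(245.5,273.5))];m=(w[0]+w[1])/2;print(w,m,inmat(m),inmat(m+[0,0,0]))
E
```

```text
[array([ 546.0761366 , -218.20201162,   17.        ]), array([ 587.81802288, -179.33786188,   17.        ])] [ 566.94707974 -198.76993675   17.        ] [ -1.1 -76.4] [ -1.1 -76.4]
```

>>> {"method": "move_arm", "body": {
  "xyz": [
    [-0.032,0,0.027],
    [-0.072,0,0.063],
    [-0.102,0,0.092],
    [-0.131,0,0.121],
    [-0.131,0,0.121],
    [-0.131,0,0.121],
    [-0.131,0,0.121]
  ],
  "rot": [
    [0,0.0165,0],
    [0,0.0387,0],
    [0,0.0554,0],
    [0,0.072,0],
    [0,0.072,0],
    [0,0.072,0],
    [0,0.072,0]
  ],
  "jaw": [0,0,0,0,0,0,0]
}}

```text
time: 7.02
ee_pos: [548.4, -178.1, 147.0]
tcp_rot: [[-0.701, 0.713, 0.003], [0.713, 0.701, 0.001], [-0.002, 0.003, -1.0]]
ft_force: [-1.8, 0.8, 10.6]
gripper_width: 57.3
gripper_force: 67.3
```

>>> {"method": "move_arm", "body": {
  "xyz": [
    [0,0,0],
    [0,0,0],
    [0,0,0],
    [0,0,0],
    [0,0,0],
    [0,0,0]
  ],
  "rot": [
    [0,0,0],
    [0,0,0],
    [0,0,0],
    [0,0,0],
    [0,0,0],
    [0,0,0]
  ],
  "jaw": [0.8,1,1,1,1,1]
}}

```text
time: 7.78
ee_pos: [547.4, -178.4, 144.9]
tcp_rot: [[-0.701, 0.713, 0.0], [0.713, 0.701, 0.0], [-0.0, 0.0, -1.0]]
ft_force: [-0.3, -0.4, 0.0]
gripper_width: 85.4
gripper_force: 0.0
```

>>> {"method": "move_arm", "body": {
  "xyz": [
    [0,0,-0.3],
    [0,0,-0.6],
    [0,0,-0.7],
    [0,0,-0.7]
  ],
  "rot": [
    [0,0,0],
    [0,0,0],
    [0,0,0],
    [0,0,0]
  ],
  "jaw": [1,1,1,1]
}}

```text
time: 8.28
ee_pos: [548.0, -178.6, 229.6]
tcp_rot: [[-0.701, 0.713, 0.002], [0.713, 0.701, -0.001], [-0.002, 0.001, -1.0]]
ft_force: [0.0, -0.1, -0.6]
gripper_width: 85.2
gripper_force: 0.0
```

```bash
cat >> p.py <<'E'
DONE+=[((-.131,0,.121),(0,.072,0)),((0,0,-.7),(0,0,0))]
E
python3 - <<'E'
from h import *; from p import *
im=robot.grab_frame("top");im2=robot.grab_frame("scene")
cv2.imwrite("pics/a4.png",np.hstack([cv2.resize(im[170:310,330:510],(400,311),interpolation=2),cv2.resize(im2[150:306,140:340],(400,311),interpolation=2)])[:,:,::-1])
s=robot.read_state();print(s["time"],s["ee_pos"],cmd(DONE)[0],s["ft_force"])
E
```

```text
8.375 [ 546.92005454 -178.20187775  227.242684  ] [ 547.42293597 -178.43663895  228.90906551] [ 0.06426926  0.90676685 -0.64698616]
```

View pics/a4.png

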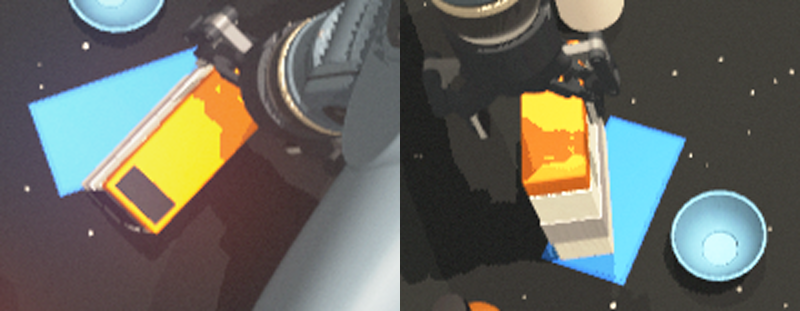

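The tin is standing flat and turned. I'll work out its pose from the lid corners: top (376.8,254.6), (400.7,274.4), (446,227.6) and scene (203,247)/(233,245).

Run:
```python
from h import *; from p import *
w=[ray("top",u,190)[:2] for u in((376.8,254.6),(400.7,274.4),(446.1,227.6))]+[ray("scene",u,190)[:2] for u in((203,246),(233,242))]
print(np.round(w,1))
B=(w[0]+w[1])/2;Pl=(w[3]+w[4])/2;print(B,Pl,inmat(B),inmat(Pl),np.linalg.norm(B-Pl),np.degrees(np.arctan2(-(B-Pl)[0],(B-Pl)[1])))
```

```text
[[ 480.6  -71.6]
 [ 444.4 -113.1]
 [ 526.5 -198.2]
 [ 557.6 -223.3]
 [ 595.2 -186.2]]
[462.48412398 -92.33860966] [ 576.43434316 -204.73684911] [-69.2  56.3] [  6.2 -84.9] 160.0562922365732 45.39284780285494
```

Black end at about (462.5,-92.3), within 1 mm of its start. Regripping 45 mm toward the black end, a shift of 90 mm along tool x.

>>> {"method": "move_arm", "body": {
  "xyz": [
    [0.4,0,0],
    [0.75,0,0],
    [0.75,0,0],
    [0.75,0,0],
    [0.75,0,0.3],
    [0.75,0,0.6],
    [0.75,0,0.69],
    [0.75,0,0.69]
  ],
  "rot": [
    [0,0,0],
    [0,0,0],
    [0,0,0],
    [0,0,0],
    [0,0,0],
    [0,0,0],
    [0,0,0],
    [0,0,0]
  ],
  "jaw": [1,1,1,1,1,1,1,1]
}}

```text
time: 9.38
ee_pos: [484.2, -114.5, 145.3]
tcp_rot: [[-0.701, 0.714, -0.002], [0.714, 0.701, 0.001], [0.002, -0.001, -1.0]]
ft_force: [-0.2, 0.6, -1.0]
gripper_width: 85.4
gripper_force: 0.0
```

>>> {"method": "move_arm", "body": {
  "xyz": [
    [0,0,0],
    [0,0,0],
    [0,0,0],
    [0,0,0],
    [0,0,0],
    [0,0,0],
    [0,0,0],
    [0,0,0]
  ],
  "rot": [
    [0,0,0],
    [0,0,0],
    [0,0,0],
    [0,0,0],
    [0,0,0],
    [0,0,0],
    [0,0,0],
    [0,0,0]
  ],
  "jaw": [0.5,0,0,0,0,0,0,0]
}}

```text
time: 10.38
ee_pos: [485.5, -114.8, 148.2]
tcp_rot: [[-0.701, 0.713, 0.004], [0.713, 0.701, -0.002], [-0.004, 0.002, -1.0]]
ft_force: [-0.6, -0.5, 6.6]
gripper_width: 57.5
gripper_force: 66.7
```

```bash
cat >> p.py <<'E'
DONE+=[((.75,0,.69),(0,0,0))]
E
python3 - <<'E'
from p import *
p,R=cmd(DONE);print(p)
P=(568.2,-199.6);f=lambda t,d:tip(p,R,P,44.5,t,d)
for t in(1.5,3,4.5,6.5):print(t,to(p,R,*f(t,0)))
q,Q=f(6.5,0)
for d in(-4.5,-9,-13.6,-18.1,-22.7,-27.2):print(d,to(q,Q,*f(6.5,d)))
q,Q=f(6.5,-27.2)
for t in(5,3,1.5,0):print(t,to(q,Q,*f(t,-27.2)))
E
```

```text
[ 484.35181073 -114.23870309  146.10509102]
1.5 ([-0.032, 0.0, -0.026], [-0.0, 0.0167, 0.0])
3 ([-0.065, 0.0, -0.051], [-0.0, 0.0333, 0.0])
4.5 ([-0.099, 0.0, -0.074], [-0.0, 0.05, 0.0])
6.5 ([-0.144, 0.0, -0.105], [-0.0, 0.0722, 0.0])
-4.5 ([-0.003, 0.067, -0.0], [-0.0057, -0.0, 0.0497])
-9 ([-0.01, 0.133, -0.001], [-0.0113, -0.0, 0.0994])
-13.6 ([-0.024, 0.201, -0.003], [-0.0171, -0.0, 0.1501])
-18.1 ([-0.042, 0.265, -0.005], [-0.0228, -0.0, 0.1998])
-22.7 ([-0.066, 0.329, -0.007], [-0.0285, -0.0, 0.2506])
-27.2 ([-0.094, 0.39, -0.011], [-0.0342, -0.0001, 0.3003])
5 ([0.032, -0.0, 0.027], [0.0, -0.0167, -0.0])
3 ([0.072, -0.0, 0.063], [0.0, -0.0389, -0.0])
1.5 ([0.102, -0.0, 0.092], [0.0, -0.0556, -0.0])
0 ([0.131, -0.0, 0.121], [0.0, -0.0722, -0.0])
```

>>> {"method": "move_arm", "body": {
  "xyz": [
    [-0.032,0,-0.026],
    [-0.065,0,-0.051],
    [-0.099,0,-0.074],
    [-0.144,0,-0.105],
    [-0.144,0,-0.105],
    [-0.144,0,-0.105],
    [-0.144,0,-0.105]
  ],
  "rot": [
    [0,0.0167,0],
    [0,0.0333,0],
    [0,0.05,0],
    [0,0.0722,0],
    [0,0.0722,0],
    [0,0.0722,0],
    [0,0.0722,0]
  ],
  "jaw": [0,0,0,0,0,0,0]
}}

```text
time: 11.25
ee_pos: [497.0, -126.5, 160.1]
tcp_rot: [[-0.697, 0.713, -0.077], [0.708, 0.701, 0.08], [0.111, 0.001, -0.994]]
ft_force: [-1.2, 0.9, 4.5]
gripper_width: 57.4
gripper_force: 66.8
```

>>> {"method": "move_arm", "body": {
  "xyz": [
    [-0.003,0.067,0],
    [-0.01,0.133,-0.001],
    [-0.024,0.201,-0.003],
    [-0.042,0.265,-0.005],
    [-0.066,0.329,-0.007],
    [-0.094,0.39,-0.011],
    [-0.094,0.39,-0.011],
    [-0.094,0.39,-0.011],
    [-0.094,0.39,-0.011]
  ],
  "rot": [
    [-0.0057,0,0.0497],
    [-0.0113,0,0.0994],
    [-0.0171,0,0.15],
    [-0.0228,0,0.2],
    [-0.0285,0,0.2506],
    [-0.0342,0,0.3],
    [-0.0342,0,0.3],
    [-0.0342,0,0.3],
    [-0.0342,0,0.3]
  ],
  "jaw": [0,0,0,0,0,0,0,0,0]
}}

```text
time: 12.38
ee_pos: [538.1, -101.8, 159.4]
tcp_rot: [[-0.297, 0.954, -0.032], [0.948, 0.299, 0.108], [0.113, 0.002, -0.994]]
ft_force: [0.4, 1.3, 5.8]
gripper_width: 57.3
gripper_force: 66.8
```

Run:
```python
from h import *; from p import *
im=robot.grab_frame("top");im2=robot.grab_frame("scene")
cv2.imwrite("pics/a5.png",np.hstack([cv2.resize(im[170:310,330:510],(400,311),interpolation=2),cv2.resize(im2[150:306,140:340],(400,311),interpolation=2)])[:,:,::-1])
s=robot.read_state();print(s["time"],s["ee_pos"],cmd(DONE+[((-.144,0,-.105),(0,.0722,0)),((-.094,.39,-.011),(-.0342,0,.3))])[0],s["ft_force"])
```

```text
12.475 [ 538.08427762 -101.81951958  159.41612516] [ 537.80141635 -101.86076259  158.74953605] [-0.42624298  1.28655247  5.76834538]
```

View pics/a5.png

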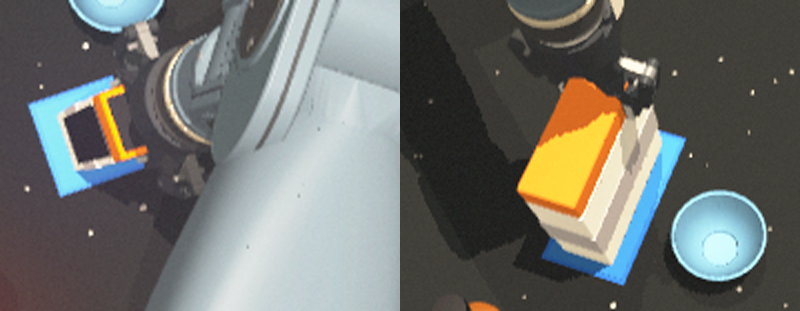

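The black end is still raised, over the mat and well centred. In the scene view the plain end's bottom edge runs from about crop (558,243) to (615,265), on the mat. Now I'll lower it, release and retreat.

>>> {"method": "move_arm", "body": {
  "xyz": [
    [0.032,0,0.027],
    [0.072,0,0.063],
    [0.102,0,0.092],
    [0.131,0,0.121],
    [0.131,0,0.121],
    [0.131,0,0.121],
    [0.131,0,0.121]
  ],
  "rot": [
    [0,-0.0167,0],
    [0,-0.0389,0],
    [0,-0.0556,0],
    [0,-0.0722,0],
    [0,-0.0722,0],
    [0,-0.0722,0],
    [0,-0.0722,0]
  ],
  "jaw": [0,0,0,0,0,0,0]
}}

```text
time: 13.35
ee_pos: [533.4, -86.4, 148.2]
tcp_rot: [[-0.298, 0.955, 0.003], [0.955, 0.298, -0.002], [-0.003, 0.002, -1.0]]
ft_force: [-0.5, -2.7, 10.1]
gripper_width: 57.6
gripper_force: 67.4
```

>>> {"method": "move_arm", "body": {
  "xyz": [
    [0,0,0],
    [0,0,0],
    [0,0,0],
    [0,0,0],
    [0,0,0],
    [0,0,0]
  ],
  "rot": [
    [0,0,0],
    [0,0,0],
    [0,0,0],
    [0,0,0],
    [0,0,0],
    [0,0,0]
  ],
  "jaw": [0.8,1,1,1,1,1]
}}

```text
time: 14.1
ee_pos: [532.7, -85.3, 146.1]
tcp_rot: [[-0.298, 0.955, 0.0], [0.955, 0.298, 0.0], [0.0, 0.0, -1.0]]
ft_force: [0.1, -0.6, 0.7]
gripper_width: 85.4
gripper_force: 0.0
```

>>> {"method": "move_arm", "body": {
  "xyz": [
    [0,0,-0.3],
    [0,0,-0.6],
    [0,0,-0.9],
    [0,0,-0.9]
  ],
  "rot": [
    [0,0,0],
    [0,0,0],
    [0,0,0],
    [0,0,0]
  ],
  "jaw": [1,1,1,1]
}}

```text
time: 14.6
ee_pos: [534.5, -85.9, 258.3]
tcp_rot: [[-0.298, 0.955, 0.008], [0.955, 0.298, -0.002], [-0.004, 0.007, -1.0]]
ft_force: [0.5, 0.1, 0.6]
gripper_width: 85.2
gripper_force: 0.0
```

>>> {"method": "move_arm", "body": {
  "xyz": [
    [0.2,-0.3,0],
    [0.5,-0.7,0],
    [0.7,-1,0],
    [0.7,-1,0],
    [0.7,-1,0]
  ],
  "rot": [
    [0,0,0],
    [0,0,0],
    [0,0,0],
    [0,0,0],
    [0,0,0]
  ],
  "jaw": [1,1,1,1,1]
}}

```text
time: 15.22
ee_pos: [393.4, -41.0, 253.5]
tcp_rot: [[-0.298, 0.955, 0.001], [0.955, 0.298, 0.0], [-0.0, 0.001, -1.0]]
ft_force: [-0.6, 1.1, -0.7]
gripper_width: 85.5
gripper_force: 0.0
```

Run:
```python
from h import *; from p import *
im=robot.grab_frame("top");im2=robot.grab_frame("scene")
cv2.imwrite("pics/a6.png",np.hstack([cv2.resize(im[170:310,330:510],(400,311),interpolation=2),cv2.resize(im2[150:306,140:340],(400,311),interpolation=2)])[:,:,::-1])
for n,i in(("top",im),("scene",im2)):
    m=mask(cv2.cvtColor(i,41),(18,150,150),(32,255,255));h=cv2.findContours(m,0,1)[0][0]
    r=cv2.minAreaRect(np.array([ray(n,p[0],190)[:2] for p in h],np.float32));print(n,np.round(r[0],1),np.round(r[1],1),round(r[2],2),inmat(r[0]))
print(robot.read_state()["ee_pos"])
```

```text
top [ 546.2 -126.9] [ 57.2 148.7] 17.63 [ 0.4 -1.6]
scene [ 547.3 -129.1] [ 56.7 148.6] 17.32 [ 0.8 -4. ]
[393.83014284 -41.24884497 253.61302768]
```

View pics/a6.png

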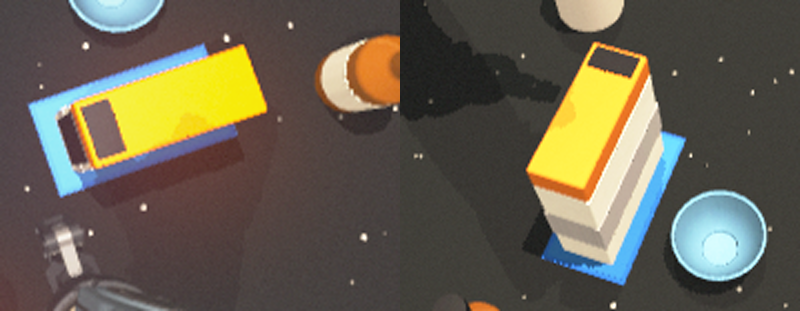

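The tin stands upright on the mat, centred to within a few mm, and the gripper is clear.

```bash
python3 -c "
from bench import robot
print(robot.finish_job())"
```

```text
the job is handed in; nothing more can be done
None
```

The tin was walked onto the mat in two swings and handed in at about 15 s: it stands upright along the mat, within about 4 mm of its centre by camera, with the gripper clear and no verdict returned.

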